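# Put the telescope eyepieces away in their colour-matched cups

## Task

After last night's stargazing, put each of the four telescope eyepieces away: stand it upright, flat on the floor of the wooden cup whose floor has the colour of its dust cap. They are delicate, so set them down rather than drop them and do not let any topple, and leave the candle and the stone pot where they stand.

Things in the scene. Friction and masses are not known exactly. Their poses are not given: they have to be found in the camera images.
- eyepiece_red: Telescope eyepiece with a red dust cap on top and a red band low on its black body; upright, round, 62 mm tall, about 120 g. From the bottom: silver barrel 30 mm in diameter up to 22 mm, black body 36 mm in diameter from 22 to 54 mm (grip here), cap 28 mm in diameter up to 62 mm. Origin: centre of its underside, z up; yaw means nothing.
- cup_red: Shallow round wooden storage cup with a red floor, for the eyepiece with the red cap; fixed to the desk. Outer diameter 60 mm, inner diameter 48 mm (9 mm of play around the barrel), rim 14 mm and inner floor 4 mm above the desk. Origin: centre of its underside, at desk height, z up; yaw means nothing.
- eyepiece_yellow: Telescope eyepiece with a yellow dust cap on top and a yellow band low on its black body; upright, round, 72 mm tall, about 170 g. From the bottom: silver barrel 36 mm in diameter up to 22 mm, black body 42 mm in diameter from 22 to 64 mm (grip here), cap 34 mm in diameter up to 72 mm. Origin: centre of its underside, z up; yaw means nothing.
- cup_yellow: Shallow round wooden storage cup with a yellow floor, for the eyepiece with the yellow cap; fixed to the desk. Outer diameter 66 mm, inner diameter 54 mm (9 mm of play around the barrel), rim 14 mm and inner floor 4 mm above the desk. Origin: centre of its underside, at desk height, z up; yaw means nothing.
- eyepiece_blue: Telescope eyepiece with a blue dust cap on top and a blue band low on its black body; upright, round, 82 mm tall, about 240 g. From the bottom: silver barrel 42 mm in diameter up to 22 mm, black body 48 mm in diameter from 22 to 74 mm (grip here), cap 40 mm in diameter up to 82 mm. Origin: centre of its underside, z up; yaw means nothing.
- cup_blue: Shallow round wooden storage cup with a blue floor, for the eyepiece with the blue cap; fixed to the desk. Outer diameter 72 mm, inner diameter 60 mm (9 mm of play around the barrel), rim 14 mm and inner floor 4 mm above the desk. Origin: centre of its underside, at desk height, z up; yaw means nothing.
- eyepiece_green: Telescope eyepiece with a green dust cap on top and a green band low on its black body; upright, round, 92 mm tall, about 320 g. From the bottom: silver barrel 48 mm in diameter up to 22 mm, black body 54 mm in diameter from 22 to 84 mm (grip here), cap 46 mm in diameter up to 92 mm. Origin: centre of its underside, z up; yaw means nothing.
- cup_green: Shallow round wooden storage cup with a green floor, for the eyepiece with the green cap; fixed to the desk. Outer diameter 78 mm, inner diameter 66 mm (9 mm of play around the barrel), rim 14 mm and inner floor 4 mm above the desk. Origin: centre of its underside, at desk height, z up; yaw means nothing.
- candle: Cream candle in a jar with a pale paper label, 70 mm in diameter, 75 mm tall with a short black wick on top, loose on the desk among the work; to be left alone. Origin at the centre of its underside, z up.
- stone_pot: Dark grey lidded stone pot with a small ball knob, 72 mm in diameter, 80 mm tall, loose on the desk on the far side of the work; to be left alone. Origin at the centre of its underside, z up.

How it is judged:
At the end, for the whole second after the job is handed in: Each eyepiece stands upright (within 0.12 rad) on the inner floor of the cup of its colour (its underside 1 to 8 mm above the desk, its axis within 12 mm of the cup's), released and at rest; the candle and the stone pot are upright and within 15 mm of where they began (horizontal distance between eyepiece_red and cup_red below 0.012 m and z of eyepiece_red in the frame of cup_red between 0.001 and 0.008 m and angle between each of eyepiece_red, eyepiece_yellow, eyepiece_blue, eyepiece_green's own z axis and vertical below 0.12 rad and linear speed of each of eyepiece_red, eyepiece_yellow, eyepiece_blue, eyepiece_green below 0.02 m/s and angular speed of each of eyepiece_red, eyepiece_yellow, eyepiece_blue, eyepiece_green below 0.2 rad/s and contact force between the fingers and eyepiece_red below 0.1 N and horizontal distance between eyepiece_yellow and cup_yellow below 0.012 m and z of eyepiece_yellow in the frame of cup_yellow between 0.001 and 0.008 m and contact force between the fingers and eyepiece_yellow below 0.1 N and horizontal distance between eyepiece_blue and cup_blue below 0.012 m and z of eyepiece_blue in the frame of cup_blue between 0.001 and 0.008 m and contact force between the fingers and eyepiece_blue below 0.1 N and horizontal distance between eyepiece_green and cup_green below 0.012 m and z of eyepiece_green in the frame of cup_green between 0.001 and 0.008 m and contact force between the fingers and eyepiece_green below 0.1 N and distance of each of candle, stone_pot from where it was at the start of the episode below 0.015 m and angle between each of candle, stone_pot's own z axis and vertical below 0.15 rad); the robot touches nothing.
It fails at once if an eyepiece is dropped: it falls or flies free of the fingers faster than 0.7 m/s (a fall of about 25 mm) ((contact force between the fingers and eyepiece_red below 0.05 N and linear speed of eyepiece_red above 0.7 m/s) or (contact force between the fingers and eyepiece_yellow below 0.05 N and linear speed of eyepiece_yellow above 0.7 m/s) or (contact force between the fingers and eyepiece_blue below 0.05 N and linear speed of eyepiece_blue above 0.7 m/s) or (contact force between the fingers and eyepiece_green below 0.05 N and linear speed of eyepiece_green above 0.7 m/s)).
It fails at once if an eyepiece is tipped by more than about 57 degrees (angle between any of eyepiece_red, eyepiece_yellow, eyepiece_blue, eyepiece_green's own z axis and vertical above 1 rad).
It fails at once if the candle is shifted by more than 15 mm or tipped (distance of candle from where it was at the start of the episode above 0.015 m or angle between candle's own z axis and vertical above 0.15 rad).
It fails at once if the stone pot is shifted by more than 15 mm or tipped (distance of stone_pot from where it was at the start of the episode above 0.015 m or angle between stone_pot's own z axis and vertical above 0.15 rad).
It also fails if it takes over 102 s, if anything falls off the work surface, if the arm or the gripper's body presses on something with over 40 N, if the wrist force passes 120 N, or if a joint passes its speed limit or range.

## Robot

A 6-joint arm with a two-finger parallel gripper is mounted at the origin on the work surface. World frame = base frame: x ahead of the robot, y to its left, z up, the work surface at z = 0. Lengths are in m, angles in rad, forces in N, time in s.
With the tool pointing down it reaches from about 0.375 to 0.9 m from the base axis. Payload 3.1 kg.
Tool frame: the origin (TCP) lies midway between the tips of the shut fingers; the grasp point (between the pads) lies 19 mm behind it; z points along the fingers, y is the line along which they close (so a half turn about z gives the same grasp; the last joint's range is limited). The gripper opens to 85 mm and grips with 20 to 120 N. Pads are 22 mm wide; open, the fingers measure 114 mm over their backs; the gripper's body (76 mm by 85 mm) begins 54 mm behind the grasp point. The pads swing forward as they close: fully open they stand 13 mm farther back than shut.
Start: joints at [0.946, 0.527, 1.433, -0, 1.181, -0.178], TCP at [0.27, 0.564, 0.204] pointing down, gripper open.
Joint ranges: [-3.08, 3.08], [-0.75, 2.2], [0.22, 2.44], [-1.43, 4.57], [0, 2.65], [-2.85, 2.85]. Speed limits (rad/s): [2.79, 2.79, 3.14, 3.14, 3.14, 3.14].

## Interface

Orientations are given as a unit quaternion [x, y, z, w].
In Python, from station import manip gives the robot as it stands.
- The arm moves only by the tool drive_tool, never from a script. Its argument "motion" is a list that holds one entry, the list of rows, each a list of 5 numbers: the finger opening in mm, from 0 to 85.4, then the shift along the tool's x, y, z in units of 30 mm (1.0 is 30 mm), then the turn about the tool's z in units of 8 degrees (1.0 is 8 degrees). In form: [[[fingers, x, y, z, yaw], ...]]. A call has 1 to 10 rows; each row is the pose to reach, as a shift and turn from the pose commanded when the call began, along the tool's axes at that moment; what a row does not reach only later rows make up. A row lasts 1/10 s, in which the tool goes at most 50 mm and 8.59 degrees, less where a joint would pass 70% of its speed; a pose out of reach is approached as far as the arm can. A call with a gripper value outside its range is refused whole. The fingers move at their own pace and stop on an object; "squeeze" is the grip in N (left out, the last holds). Time passes only in rows, so rows that repeat a pose let the fingers close. It gives the time, the measured TCP pose, the force, the opening and the grip force at its end, in the units of the state.
- manip.sense(): the state, without advancing time (a new reading comes with each control period).
- manip.snapshot(name): name is "scene" or "top"; returns the picture (480x640x3 uint8, red, green, blue); there is no depth.
- manip.camera_model(name): a dict with "fov_y" (degrees; the focal length in pixels is half the picture's height over the tangent of half this angle, whatever the lens; pixels are square), "cx", "cy" (the principal point, pixels), "origin" and "orientation" of the camera in the world. Camera axes: x right, y up, looking along -z (the intrinsics and any distortion apply to the point x, -y, -z); pixel columns grow to the right and rows downward; lengths in m; the calibration is good to about 2 mm. A picture is of the moment at which its call begins. camera_model takes no time and is no camera call.
- manip.sign_off(): hands the job in; it is judged then, once.
The state is a dict: "t": time; "q": joint angles; "qd": joint speeds; "tau": joint torques, N m; "tcp_pos": TCP position; "tool_rot": TCP orientation; "force": force on the tool from outside, world axes, zero at the start; "ft_torque": the same for the moment, N m; "finger_gap": opening from 0.0 (shut) to 1.0 (fully open); "gripper_force": force on a finger pad.
Only numpy, scipy, OpenCV 4.12 (cv2) and the standard library are available. Lean on these libraries where they do the work, as an engineer would, in place of code of your own. Each camera call takes 0.05 s, during which the arm holds its last target. There are 200 camera calls.

## Working session

There is one attempt and no reset: what is moved stays moved. The work goes in short steps, Python scripts to look and compute and a tool call to move; the robot and the scene stay as the last step left them, time stands still between calls to the robot, and variables do not carry over. Pictures are saved under pics/ and viewed, at most 14 in all, crops included, and the job is handed in when it is done.

Besides the shell and the picture viewer there is one more tool, called by a JSON object that holds its "name" and its "arguments", one argument or row to a line. drive_tool: Moves the arm, as the interface text tells. Its arguments: {"type":"object","properties":{"motion":{"type":"array","items":{"type":"array","items":{"type":"array","items":{"type":"number"}}}},"squeeze":{"type":"number"}},"required":["motion"]}

```bash
mkdir -p pics; ls; python3 - <<'E'
from station import manip
import cv2
for n in("scene","top"):
    print(manip.camera_model(n)); cv2.imwrite(f"pics/{n}0.png",manip.snapshot(n)[:,:,::-1])
print(manip.sense())
E
```

```text
pics
{'fov_y': 43.305420704643886, 'cx': 318.9277576755244, 'cy': 231.2670651395828, 'origin': array([1.22585191, 0.51473223, 1.16628214]), 'orientation': array([0.13553901, 0.27641376, 0.85659677, 0.41408525])}
{'fov_y': 55.90856879351117, 'cx': 318.31176699500554, 'cy': 233.71887785851112, 'origin': array([ 0.33643774, -0.00539007,  1.2434708 ]), 'orientation': array([-0.0752617 ,  0.07795208,  0.706276  , -0.69959515])}
{'t': 0.1, 'q': array([ 9.45498337e-01,  5.28365796e-01,  1.43377983e+00,  5.00684639e-06,
        1.18137395e+00, -1.78512570e-01]), 'qd': array([-4.54412007e-04, -1.69112546e-03, -4.34360953e-03, -1.34118921e-04,
        4.79111013e-04, -4.24140804e-05]), 'tau': array([ 2.96847338e-04, -4.43302774e+01, -1.78586429e+01, -2.51540150e-04,
        3.83636696e-03,  4.70378211e-06]), 'tcp_pos': array([0.26961258, 0.56309317, 0.20353426]), 'tool_rot': array([ 2.21540124e-01,  9.75150781e-01, -8.85782398e-04, -3.79009252e-04]), 'force': array([ 0.37394108,  0.57167803, -0.24782702]), 'ft_torque': array([0.06593715, 0.0303586 , 0.00853899]), 'gripper_force': 0.0, 'finger_gap': 0.9990099542952805}
```

View pics/top0.png

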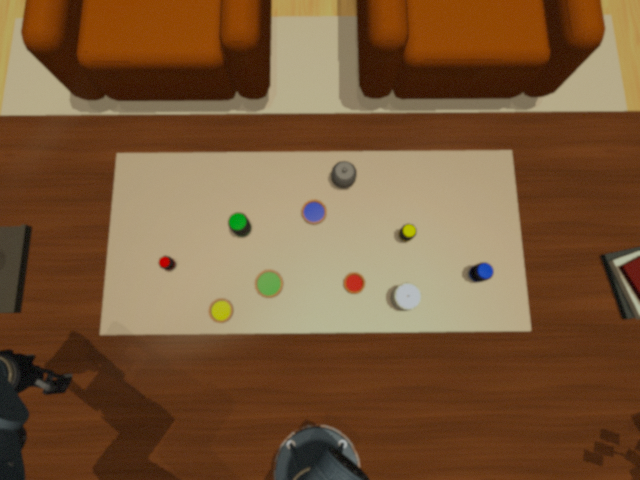

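View pics/scene0.png

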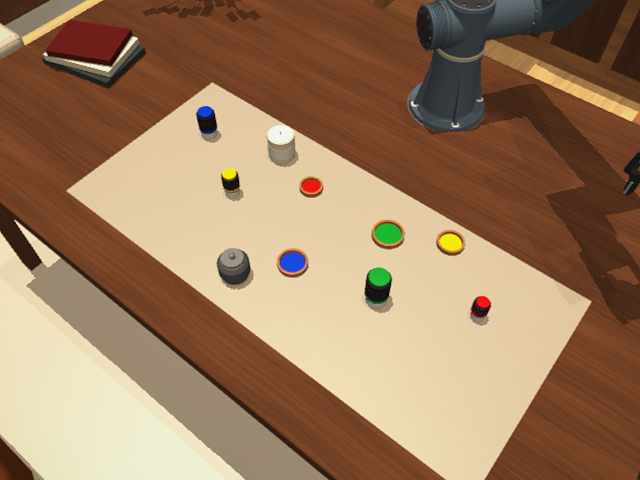

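The top view shows caps at red (165,262), green (238,222), yellow (409,231) and blue (484,271). Cups are at yellow (221,310), green (269,284), red (354,283) and blue (314,212), with the candle at (406,297) and the pot at (344,174). The scene view agrees. Next I measure by matching blob centroids to the projected shapes in both cameras.

```bash
cat > h.py <<'E'
import numpy as np, cv2
from scipy.spatial.transform import Rotation as R
from scipy.optimize import least_squares
from station import manip
def project(c,P):
    p=R.from_quat(c['orientation']).inv().apply(np.asarray(P)-c['origin'])
    f=240/np.tan(np.radians(c['fov_y'])/2)
    return np.c_[c['cx']-f*p[:,0]/p[:,2], c['cy']+f*p[:,1]/p[:,2]]
A=np.linspace(0,2*np.pi,72,endpoint=False)
def circ(x,y,z,r): return np.c_[x+r*np.cos(A),y+r*np.sin(A),0*A+z]
def hull(p): return cv2.convexHull(p.astype(np.float32))
def cen(h):
    m=cv2.moments(h); return np.array([m['m10'],m['m01']])/m['m00'], m['m00']
def cap(c,x,y,h,r,zb=0): return cen(hull(project(c,np.r_[circ(x,y,zb+h,r),circ(x,y,zb+h-.008,r)])))
def floor(c,x,y,r):
    a,b=hull(project(c,circ(x,y,.004,r))),hull(project(c,circ(x,y,.014,r)))
    return cen(cv2.intersectConvexConvex(a,b)[1])
HUE={'red':0,'yellow':30,'green':60,'blue':120}
H={'red':.062,'yellow':.072,'blue':.082,'green':.092}
RC={'red':.014,'yellow':.017,'blue':.020,'green':.023}
RF={'red':.024,'yellow':.027,'blue':.030,'green':.033}
def blobs(img,col):
    hsv=cv2.cvtColor(img,cv2.COLOR_RGB2HSV).astype(int)
    d=np.abs((hsv[...,0]-HUE[col]+90)%180-90)
    m=((d<(4 if col=='red' else 9))&(hsv[...,1]>150)&(hsv[...,2]>90)).astype(np.uint8)
    n,l,s,c=cv2.connectedComponentsWithStats(m)
    return [(c[i],s[i,4]) for i in range(1,n) if 25<s[i,4]<2000]
def solve(c,uv,model,x0): 
    s=least_squares(lambda p:model(c,*p)[0]-uv,x0,diff_step=1e-3); return s.x,model(c,*s.x)[1]
E
cat > m.py <<'E'
from h import *
im={n:(manip.snapshot(n),manip.camera_model(n)) for n in('top','scene')}
for col in HUE:
  for n,(i,c) in im.items():
    for uv,a in blobs(i,col):
        p,ac=solve(c,uv,lambda c,x,y:cap(c,x,y,H[col],RC[col]),[.6,0]); q,af=solve(c,uv,lambda c,x,y:floor(c,x,y,RF[col]),[.6,0])
        print(col,n,uv.round(1),a,'cap',p.round(4),round(ac),'floor',q.round(4),round(af))
E
python3 m.py
```

```text
red top [164.6 261.8] 80 cap [0.5255 0.3961] 99 floor [0.5335 0.4129] 212
red top [634.1 272.1] 188 cap [ 0.4864 -0.8439] 111 floor [ 0.4927 -0.8787] 192
red top [354.1 282.5] 137 cap [ 0.4661 -0.1037] 94 floor [ 0.4716 -0.1079] 233
red scene [310.7 185.9] 158 cap [ 0.5024 -0.0778] 108 floor [ 0.4702 -0.1042] 173
red scene [482.5 302. ] 139 cap [0.5257 0.401 ] 153 floor [0.4945 0.3959] 277
yellow top [408.6 230.5] 143 cap [ 0.6022 -0.2521] 136 floor [ 0.6158 -0.2647] 263
yellow top [220.5 310.2] 333 cap [0.3972 0.2415] 149 floor [0.4004 0.2541] 303
yellow scene [228.9 173.5] 127 cap [ 0.6013 -0.251 ] 150 floor [ 0.5675 -0.2923] 212
yellow scene [450.3 241.7] 309 cap [0.4422 0.2708] 185 floor [0.3998 0.2575] 283
green top [237.3 221.4] 232 cap [0.6265 0.2015] 249 floor [0.6466 0.2158] 395
green scene [387.7 233.3] 404 cap [0.5226 0.1555] 325 floor [0.4708 0.129 ] 429
green scene [378.9 276.6] 325 cap [0.6259 0.2045] 370 floor [0.5816 0.1816] 511
blue top [310.6 206.9] 43 cap [0.667  0.0088] 181 floor [0.6869 0.0097] 319
blue top [483.2 274.1] 37 cap [ 0.4826 -0.4371] 205 floor [ 0.4914 -0.4629] 342
blue scene [204.5 111.6] 139 cap [ 0.491  -0.4397] 167 floor [ 0.4442 -0.5004] 198
blue scene [292.1 261.9] 374 cap [0.7059 0.0348] 268 floor [0.6727 0.0042] 394
```

```bash
python3 - <<'E'
from h import *
i=manip.snapshot('top'); hsv=cv2.cvtColor(i,cv2.COLOR_RGB2HSV)
for n,(u,v) in dict(redcup=(354,283),bluecup=(314,212),green=(269,284),blue=(484,271),redcap=(165,262)).items():
    print(n); [print(hsv[v,k].tolist(),end=' ') for k in range(u-16,u+17,2)]; print()
cv2.imwrite('pics/crop.png',cv2.resize(i[160:330,140:510,::-1],None,fx=2,fy=2,interpolation=cv2.INTER_NEAREST))
E
sed -i "s/d<(4 if col=='red' else 9))&(hsv\[...,1\]>150)/d<(4 if col=='red' else 12))\&(hsv[...,1]>(190 if col=='red' else 115))/" h.py; python3 m.py
```

```text
redcup
[25, 53, 182] [24, 53, 184] [23, 66, 169] [13, 162, 165] [7, 208, 183] [3, 211, 187] [4, 218, 187] [3, 211, 186] [3, 214, 186] [3, 218, 186] [3, 210, 187] [2, 213, 184] [7, 204, 159] [16, 135, 164] [23, 62, 181] [25, 54, 183] [25, 53, 183] 
bluecup
[20, 66, 182] [19, 75, 171] [11, 105, 150] [124, 108, 158] [115, 146, 171] [115, 150, 170] [115, 143, 171] [116, 143, 170] [116, 140, 171] [116, 136, 171] [114, 140, 168] [116, 132, 170] [117, 124, 167] [161, 55, 131] [17, 102, 172] [19, 69, 182] [19, 67, 183] 
green
[21, 70, 178] [18, 114, 168] [35, 119, 141] [49, 134, 160] [50, 130, 161] [49, 135, 161] [50, 133, 161] [50, 135, 161] [50, 134, 162] [50, 137, 162] [51, 139, 160] [51, 138, 163] [52, 139, 162] [48, 131, 161] [21, 132, 162] [19, 87, 168] [24, 60, 180] 
blue
[18, 56, 91] [120, 43, 42] [105, 26, 20] [17, 105, 17] [120, 102, 50] [111, 213, 141] [110, 201, 179] [110, 213, 177] [111, 209, 178] [110, 216, 177] [110, 220, 175] [111, 220, 173] [117, 125, 157] [19, 59, 170] [20, 68, 183] [20, 67, 184] [20, 70, 182] 
redcap
[19, 71, 180] [19, 71, 180] [19, 72, 180] [19, 72, 180] 
[... 1737 characters left out ...]
450.4 241.6] 317 cap [0.4418 0.2707] 185 floor [0.3995 0.2575] 283
green top [237.4 221.2] 238 cap [0.6269 0.2014] 249 floor [0.6471 0.2157] 395
green top [268.6 283.6] 329 cap [0.462 0.117] 263 floor [0.4709 0.1256] 446
green scene [387.7 233.3] 411 cap [0.5226 0.1556] 325 floor [0.4708 0.1291] 429
green scene [379.  276.5] 330 cap [0.6256 0.2045] 370 floor [0.5814 0.1816] 510
blue top [313.4 211.1] 245 cap [0.6554 0.0014] 182 floor [0.6745 0.0019] 321
blue top [484.4 270.7] 187 cap [ 0.4913 -0.4411] 204 floor [ 0.5007 -0.4671] 340
blue scene [204.5 111.5] 143 cap [ 0.4908 -0.4398] 167 floor [ 0.444  -0.5005] 198
blue scene [292.  261.9] 392 cap [0.7059 0.0346] 268 floor [0.6727 0.0039] 394
```

Averaged over both cameras, the two views agree to 1–5 mm and the blob areas are plausible. First I square the tool to the world axes and move above the red eyepiece at (0.5255, 0.3985).

{"name": "drive_tool", "arguments": {
  "motion": [
    [[85, -1, -0.13, 0, -0.4], [85, -2.5, -0.3, 0, -0.9], [85, -4, -0.5, 0, -1.5], [85, -5.5, -0.7, 0, -2.1], [85, -7, -0.9, 0, -2.7], [85, -8.5, -1.1, 0, -3.2], [85, -9.5, -1.25, 0, -3.2], [85, -10.07, -1.3, 0, -3.2], [85, -10.07, -1.3, 0, -3.2], [85, -10.07, -1.3, 0, -3.2]]
  ],
  "squeeze": 40
}}

```text
t: 1.35
tcp_pos: [0.5244, 0.3985, 0.2042]
tool_rot: [-0.0, 1.0, 0.0, -0.001]
force: [-0.9, 1.0, 0.2]
finger_gap: 0.993
gripper_force: 0.0
```

```bash
python3 - <<'E'
from h import *
s=manip.sense(); print(s['t'],s['tcp_pos'].round(4),R.from_quat(s['tool_rot']).as_matrix().round(3),s['q'].round(2))
c=manip.camera_model('top')
for n,uv,z in (('candle',(406,296),.075),('pot',(344,172),.075)):
    print(n,least_squares(lambda p:(project(c,[[*p,z]])-uv).ravel(),[.6,0]).x.round(3))
E
```

```text
1.35 [0.5244 0.3985 0.2042] [[-1.    -0.    -0.002]
 [-0.     1.     0.   ]
 [ 0.002  0.    -1.   ]] [ 0.48  0.57  1.34  0.    1.23 -1.09]
candle [ 0.428 -0.235]
pot [ 0.766 -0.083]
```

{"name": "drive_tool", "arguments": {
  "motion": [
    [[85, -0.03, 0, 1, 0], [85, -0.03, 0, 2.2, 0], [85, -0.03, 0, 3.4, 0], [85, -0.03, 0, 4.5, 0], [85, -0.03, 0, 5.4, 0], [85, -0.03, 0, 5.9, 0], [85, -0.03, 0, 6.2, 0], [85, -0.03, 0, 6.2, 0], [70, -0.03, 0, 6.2, 0], [60, -0.03, 0, 6.2, 0]]
  ]
}}

```text
t: 2.35
tcp_pos: [0.5275, 0.3986, 0.0201]
tool_rot: [-0.0, 1.0, 0.001, 0.001]
force: [-0.4, 0.0, -0.3]
finger_gap: 0.706
gripper_force: 0.0
```

{"name": "drive_tool", "arguments": {
  "motion": [
    [[50, 0, 0, 0, 0], [45, 0, 0, 0, 0], [40, 0, 0, 0, 0], [35, 0, 0, 0, 0], [30, 0, 0, 0, 0], [30, 0, 0, 0, 0], [30, 0, 0, 0, 0], [30, 0, 0, 0, 0]]
  ],
  "squeeze": 40
}}

```text
t: 3.15
tcp_pos: [0.527, 0.3981, 0.019]
tool_rot: [-0.0, 1.0, 0.0, 0.001]
force: [0.7, -0.5, 5.1]
finger_gap: 0.397
gripper_force: 39.5
```

{"name": "drive_tool", "arguments": {
  "motion": [
    [[30, 0, 0, -0.2, 0], [30, 0, 0, -0.6, 0], [30, 0, 0, -1.3, 0], [30, 0, 0, -2.1, 0], [30, 0, 0, -3, 0], [30, 0, 0, -3.9, 0], [30, 0, 0, -4.7, 0], [30, 0, 0, -5.4, 0], [30, 0, 0, -5.8, 0], [30, 0, 0, -6, 0]]
  ]
}}

```text
t: 4.15
tcp_pos: [0.5268, 0.3981, 0.1999]
tool_rot: [-0.0, 1.0, 0.0, 0.001]
force: [-0.3, 0.3, -1.4]
finger_gap: 0.397
gripper_force: 39.9
```

{"name": "drive_tool", "arguments": {
  "motion": [
    [[30, 0, -0.2, 0, 0], [30, 0.1, -0.8, 0, 0], [30, 0.2, -1.7, 0, 0], [30, 0.3, -2.7, 0, 0], [30, 0.4, -3.8, 0, 0], [30, 0.5, -4.9, 0, 0], [30, 0.6, -6, 0, 0], [30, 0.75, -7.1, 0, 0], [30, 0.9, -8.2, 0, 0], [30, 1, -9.3, 0, 0]]
  ]
}}

```text
t: 5.15
tcp_pos: [0.4947, 0.1173, 0.1971]
tool_rot: [-0.0, 1.0, -0.0, -0.002]
force: [1.1, 0.7, -0.9]
finger_gap: 0.398
gripper_force: 39.9
```

{"name": "drive_tool", "arguments": {
  "motion": [
    [[30, 0.1, -1.1, 0, 0], [30, 0.2, -2.2, 0, 0], [30, 0.35, -3.3, 0, 0], [30, 0.5, -4.4, 0, 0], [30, 0.65, -5.4, 0, 0], [30, 0.75, -6.3, 0, 0], [30, 0.83, -7, 0, 0], [30, 0.87, -7.4, 0, 0], [30, 0.87, -7.5, 0, 0], [30, 0.87, -7.5, 0, 0]]
  ]
}}

```text
t: 6.15
tcp_pos: [0.47, -0.1058, 0.1979]
tool_rot: [0.0, 1.0, 0.0, -0.001]
force: [-0.7, 0.8, -1.7]
finger_gap: 0.394
gripper_force: 40.0
```

{"name": "drive_tool", "arguments": {
  "motion": [
    [[30, 0, 0, 0.5, 0], [30, 0, 0, 1.2, 0], [30, 0, 0, 2.1, 0], [30, 0, 0, 3, 0], [30, 0, 0, 3.8, 0], [30, 0, 0, 4.3, 0], [30, 0, 0, 4.5, 0], [30, 0, 0, 4.5, 0], [30, 0, 0, 4.5, 0], [30, 0, 0, 4.5, 0]]
  ]
}}

```text
t: 7.15
tcp_pos: [0.4712, -0.1061, 0.0643]
tool_rot: [-0.0, 1.0, -0.0, 0.001]
force: [0.1, 0.7, -1.5]
finger_gap: 0.397
gripper_force: 40.0
```

```bash
python3 - <<'E'
from h import *
s=manip.sense(); print(s['t'],s['tcp_pos'].round(4),s['gripper_force'],s['finger_gap'])
i=manip.snapshot('scene'); cv2.imwrite('pics/r1.png',cv2.resize(i[90:290,200:500,::-1],None,fx=2.6,fy=2.6))
E
```

```text
7.15 [ 0.4712 -0.1061  0.0643] 39.96281862258911 0.3966949288201931
```

View pics/r1.png

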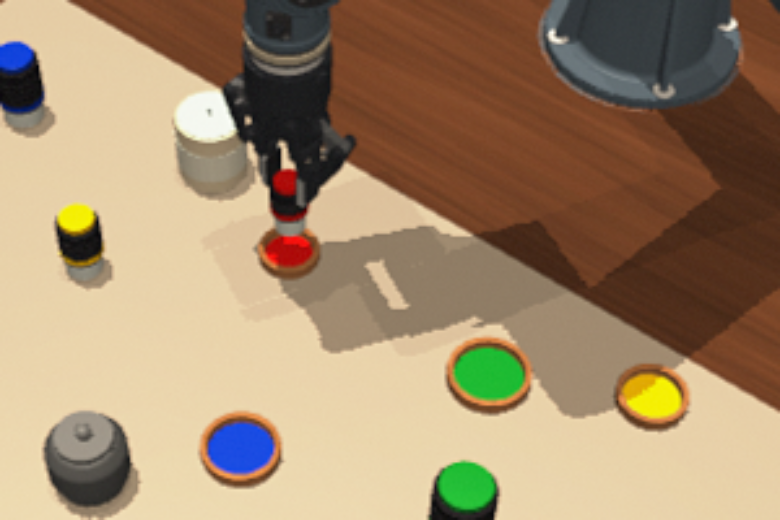

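The picture shows the red eyepiece held upright, its barrel centred about over the red cup at crop (289,250). I'll check with a projected overlay.

```bash
cat > ov.py <<'E'
import sys
from h import *
# args: name cupcol cx cy ex ey underside
name,col=sys.argv[1:3]; cx,cy,x,y,u=map(float,sys.argv[3:])
br=RC[col]+.001; tiles=[]
for n,k in (('scene',6),('top',6)):
    c=manip.camera_model(n); i=manip.snapshot(n)[:,:,::-1]
    o=project(c,[[cx,cy,.03]])[0].astype(int)-[33,38]; im=cv2.resize(i[o[1]:o[1]+76,o[0]:o[0]+66],None,fx=k,fy=k,interpolation=cv2.INTER_CUBIC)
    def d(P,colr): cv2.polylines(im,[np.int32((project(c,P)-o+.5)*k)],True,colr,1)
    d(circ(cx,cy,.014,RF[col]+.006),(255,255,0)); d(circ(cx,cy,.004,RF[col]),(255,255,0))
    d(circ(x,y,u,br),(255,0,255)); d(circ(x,y,u+.022,br+.003),(255,0,255)); d(circ(x,y,u+H[col],br-.001),(255,0,255))
    tiles.append(im)
cv2.imwrite(f'pics/{name}.png',np.hstack(tiles))
E
python3 ov.py r2 red .4707 -.106 .4712 -.1061 .0453
```

```text
(no output)
```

View pics/r2.png

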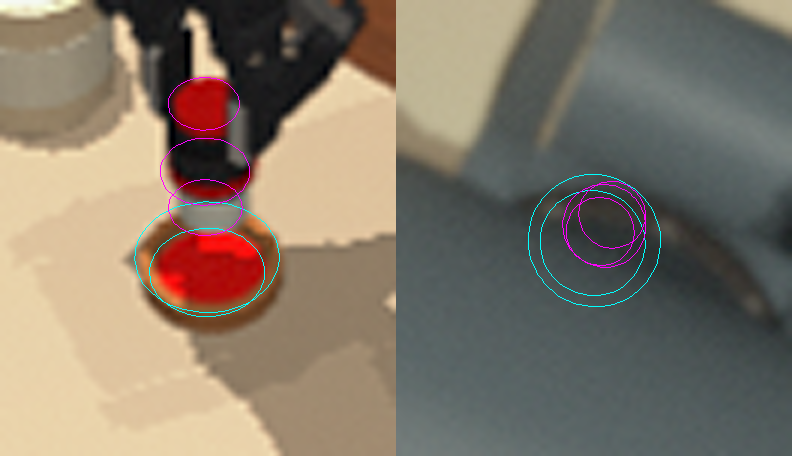

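Cup and eyepiece are offset by the same ~0.6 px from their overlays, so they are aligned. Lowering it.

{"name": "drive_tool", "arguments": {
  "motion": [
    [[30, 0, 0, 0.2, 0], [30, 0, 0, 0.5, 0], [30, 0, 0, 0.8, 0], [30, 0, 0, 1.05, 0], [30, 0, 0, 1.2, 0], [30, 0, 0, 1.3, 0], [30, 0, 0, 1.34, 0], [30, 0, 0, 1.36, 0], [30, 0, 0, 1.37, 0], [30, 0, 0, 1.37, 0]]
  ]
}}

```text
t: 8.3
tcp_pos: [0.4705, -0.1059, 0.023]
tool_rot: [0.0, 1.0, -0.0, 0.0]
force: [-0.4, 1.2, 4.6]
finger_gap: 0.394
gripper_force: 40.6
```

{"name": "drive_tool", "arguments": {
  "motion": [
    [[36, 0, 0, 0, 0], [40, 0, 0, 0, 0], [45, 0, 0, 0, 0], [50, 0, 0, 0, 0], [56, 0, 0, 0, 0], [62, 0, 0, 0, 0], [62, 0, 0, 0, 0], [62, 0, 0, 0, 0]]
  ]
}}

```text
t: 9.1
tcp_pos: [0.4704, -0.1061, 0.0223]
tool_rot: [-0.0, 1.0, 0.0, -0.0]
force: [-0.0, -0.0, -0.3]
finger_gap: 0.727
gripper_force: 0.0
```

{"name": "drive_tool", "arguments": {
  "motion": [
    [[62, 0, 0, -0.2, 0], [62, 0, 0, -0.7, 0], [62, 0, 0, -1.5, 0], [62, 0, 0, -2.5, 0], [62, 0, 0, -3.6, 0], [62, 0, 0, -4.7, 0], [62, 0, 0, -5.5, 0], [62, 0, 0, -6, 0], [85, 0, 0, -6, 0], [85, 0, 0, -6, 0]]
  ]
}}

```text
t: 10.1
tcp_pos: [0.47, -0.1059, 0.2023]
tool_rot: [-0.0, 1.0, -0.0, 0.0]
force: [1.2, -0.8, 0.3]
finger_gap: 0.992
gripper_force: 0.0
```

```bash
cat > chk.py <<'E'
import sys
from h import *
# args: col cupx cupy : eyepiece cap in cup vs model
col=sys.argv[1]; cx,cy=map(float,sys.argv[2:4]); s=manip.sense(); print(s['t'],s['tcp_pos'].round(4),s['finger_gap'].round(3))
for n in ('scene','top'):
    c=manip.camera_model(n); i=manip.snapshot(n); e,_=cap(c,cx,cy,H[col],RC[col],.004)
    for uv,a in blobs(i,col):
        if np.hypot(*(uv-e))<25: print(n,uv.round(1),a,solve(c,uv,lambda c,x,y:cap(c,x,y,H[col],RC[col],.004),[cx,cy])[0].round(4))
E
python3 chk.py red .4707 -.106
```

```text
Traceback (most recent call last):
  File "chk.py", line 4, in <module>
    col=sys.argv[1]; cx,cy=map(float,sys.argv[2:4]); s=manip.sense(); print(s['t'],s['tcp_pos'].round(4),s['finger_gap'].round(3))
                                                                                                         ^^^^^^^^^^^^^^^^^^^^^
AttributeError: 'float' object has no attribute 'round'
```

```bash
sed -i "s/,s\['finger_gap'\].round(3)//" chk.py; python3 chk.py red .4707 -.106
```

```text
10.1 [ 0.47   -0.1059  0.2023]
scene [311.3 171.9] 87 [ 0.4695 -0.1023]
scene [309.5 185.5] 53 [ 0.5059 -0.0787]
top [354.4 281.3] 78 [ 0.4688 -0.1043]
```

{"name": "drive_tool", "arguments": {
  "motion": [
    [[85, -0.4, -0.4, 0, 0], [85, -1.2, -1.3, 0, 0], [85, -2.1, -2.3, 0, 0], [85, -3.1, -3.4, 0, 0], [85, -3.9, -4.3, 0, 0], [85, -4.3, -4.8, 0, 0], [85, -4.38, -4.86, 0, 0], [85, -4.38, -4.86, 0, 0], [85, -4.38, -4.86, 0, 0]]
  ]
}}

```text
t: 11.1
tcp_pos: [0.6005, -0.2503, 0.2013]
tool_rot: [-0.0, 1.0, 0.001, -0.001]
force: [-0.9, 0.3, -0.7]
finger_gap: 0.995
gripper_force: 0.0
```

{"name": "drive_tool", "arguments": {
  "motion": [
    [[85, 0, 0, 0.8, 0], [85, 0, 0, 2, 0], [85, 0, 0, 3.2, 0], [85, 0, 0, 4.3, 0], [85, 0, 0, 5.2, 0], [85, 0, 0, 5.7, 0], [85, 0, 0, 6, 0], [85, 0, 0, 6, 0], [75, 0, 0, 6, 0], [65, 0, 0, 6, 0]]
  ]
}}

```text
t: 12.1
tcp_pos: [0.6029, -0.2525, 0.024]
tool_rot: [-0.0, 1.0, -0.001, 0.001]
force: [0.8, 0.0, 0.1]
finger_gap: 0.762
gripper_force: 0.0
```

{"name": "drive_tool", "arguments": {
  "motion": [
    [[55, 0, 0, 0, 0], [50, 0, 0, 0, 0], [45, 0, 0, 0, 0], [40, 0, 0, 0, 0], [35, 0, 0, 0, 0], [35, 0, 0, 0, 0], [35, 0, 0, 0, 0], [35, 0, 0, 0, 0]]
  ]
}}

```text
t: 12.9
tcp_pos: [0.6021, -0.2519, 0.023]
tool_rot: [-0.0, 1.0, -0.0, 0.0]
force: [-0.6, 0.2, 5.2]
finger_gap: 0.474
gripper_force: 39.9
```

{"name": "drive_tool", "arguments": {
  "motion": [
    [[35, 0, 0, -0.2, 0], [35, 0, 0, -0.6, 0], [35, 0, 0, -1.3, 0], [35, 0, 0, -2.1, 0], [35, 0, 0, -3, 0], [35, 0, 0, -3.9, 0], [35, 0, 0, -4.7, 0], [35, 0, 0, -5.4, 0], [35, 0, 0, -5.8, 0], [35, 0, 0, -6, 0]]
  ]
}}

```text
t: 13.9
tcp_pos: [0.6021, -0.2521, 0.2037]
tool_rot: [-0.0, 1.0, -0.001, 0.001]
force: [0.2, -0.4, -1.2]
finger_gap: 0.469
gripper_force: 40.7
```

{"name": "drive_tool", "arguments": {
  "motion": [
    [[35, 0.1, 0.2, 0, 0], [35, 0.3, 0.8, 0, 0], [35, 0.7, 1.7, 0, 0], [35, 1.1, 2.7, 0, 0], [35, 1.5, 3.8, 0, 0], [35, 1.95, 4.9, 0, 0], [35, 2.4, 6, 0, 0], [35, 2.85, 7.1, 0, 0], [35, 3.3, 8.2, 0, 0], [35, 3.7, 9.3, 0, 0]]
  ]
}}

```text
t: 14.9
tcp_pos: [0.4884, 0.0289, 0.201]
tool_rot: [0.0, 1.0, 0.0, -0.002]
force: [0.5, -0.6, -1.5]
finger_gap: 0.469
gripper_force: 40.7
```

{"name": "drive_tool", "arguments": {
  "motion": [
    [[35, 0.45, 1.1, 0, 0], [35, 0.9, 2.2, 0, 0], [35, 1.35, 3.3, 0, 0], [35, 1.8, 4.4, 0, 0], [35, 2.2, 5.4, 0, 0], [35, 2.6, 6.4, 0, 0], [35, 2.85, 7.1, 0, 0], [35, 3, 7.5, 0, 0], [35, 3.03, 7.6, 0, 0], [35, 3.03, 7.6, 0, 0]]
  ]
}}

```text
t: 15.9
tcp_pos: [0.3996, 0.2549, 0.2018]
tool_rot: [-0.0, 1.0, -0.0, -0.0]
force: [0.8, -1.0, -1.4]
finger_gap: 0.469
gripper_force: 40.7
```

{"name": "drive_tool", "arguments": {
  "motion": [
    [[35, 0, 0, 0.5, 0], [35, 0, 0, 1.2, 0], [35, 0, 0, 2.1, 0], [35, 0, 0, 3, 0], [35, 0, 0, 3.8, 0], [35, 0, 0, 4.3, 0], [35, 0, 0, 4.5, 0], [35, 0, 0, 4.5, 0], [35, 0, 0, 4.5, 0], [35, 0, 0, 4.5, 0]]
  ]
}}

```text
t: 16.9
tcp_pos: [0.4008, 0.2552, 0.0682]
tool_rot: [0.0, 1.0, 0.0, 0.001]
force: [-0.2, -0.1, -1.6]
finger_gap: 0.474
gripper_force: 40.7
```

```bash
python3 ov.py y1 yellow .400 .2558 .400 .2558 .044; python3 -c "
from station import manip;print(manip.sense()['tcp_pos'])"
```

```text
[0.40054807 0.25532687 0.06814703]
```

View pics/y1.png

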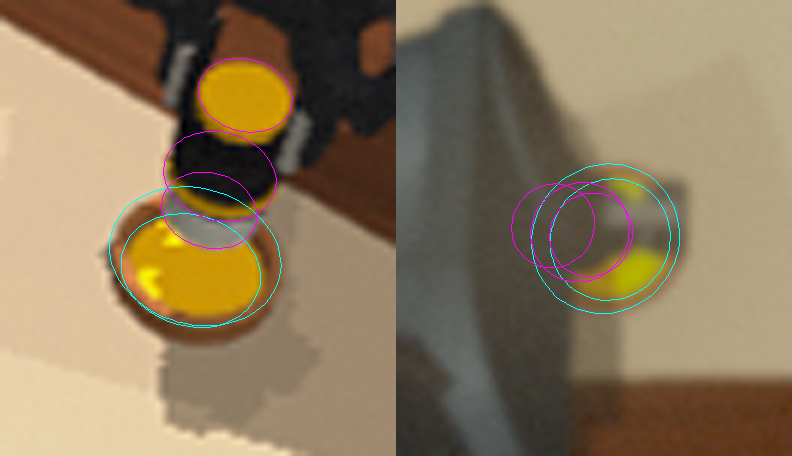

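Overlay and image agree within ~1 px (cup at (193,270), barrel at (210,215) in the crop), so lower and release.

{"name": "drive_tool", "arguments": {
  "motion": [
    [[35, 0, 0, 0.2, 0], [35, 0, 0, 0.5, 0], [35, 0, 0, 0.8, 0], [35, 0, 0, 1.05, 0], [35, 0, 0, 1.2, 0], [35, 0, 0, 1.3, 0], [35, 0, 0, 1.34, 0], [35, 0, 0, 1.36, 0], [35, 0, 0, 1.38, 0], [35, 0, 0, 1.38, 0]]
  ]
}}

```text
t: 18.0
tcp_pos: [0.3999, 0.2551, 0.0269]
tool_rot: [-0.0, 1.0, 0.0, 0.0]
force: [-0.4, 0.0, 6.0]
finger_gap: 0.476
gripper_force: 41.7
```

{"name": "drive_tool", "arguments": {
  "motion": [
    [[40, 0, 0, 0, 0], [45, 0, 0, 0, 0], [50, 0, 0, 0, 0], [56, 0, 0, 0, 0], [62, 0, 0, 0, 0], [68, 0, 0, 0, 0], [68, 0, 0, 0, 0], [68, 0, 0, 0, 0]]
  ]
}}

```text
t: 18.8
tcp_pos: [0.3999, 0.2551, 0.0258]
tool_rot: [0.0, 1.0, -0.0, -0.0]
force: [-0.0, -0.1, -0.5]
finger_gap: 0.794
gripper_force: 0.0
```

{"name": "drive_tool", "arguments": {
  "motion": [
    [[68, 0, 0, -0.2, 0], [68, 0, 0, -0.7, 0], [68, 0, 0, -1.5, 0], [68, 0, 0, -2.5, 0], [68, 0, 0, -3.6, 0], [68, 0, 0, -4.7, 0], [68, 0, 0, -5.5, 0], [68, 0, 0, -6, 0], [85, 0, 0, -6, 0], [85, 0, 0, -6, 0]]
  ]
}}

```text
t: 19.8
tcp_pos: [0.3995, 0.255, 0.2059]
tool_rot: [-0.0, 1.0, 0.0, 0.0]
force: [-0.7, 0.4, 0.1]
finger_gap: 0.997
gripper_force: 0.0
```

```bash
python3 chk.py yellow .400 .2558
```

```text
19.8 [0.3995 0.255  0.2059]
scene [455.2 225.7] 175 [0.4002 0.2573]
scene [450.2 243.3] 126 [0.4489 0.2736]
top [220.8 314.2] 194 [0.387  0.2395]
```

{"name": "drive_tool", "arguments": {
  "motion": [
    [[85, -0.5, -0.1, 0, 0], [85, -1.5, -0.3, 0, 0], [85, -2.7, -0.6, 0, 0], [85, -4, -0.9, 0, 0], [85, -5.3, -1.2, 0, 0], [85, -6.4, -1.5, 0, 0], [85, -7.2, -1.7, 0, 0], [85, -7.55, -1.74, 0, 0], [85, -7.55, -1.74, 0, 0], [85, -7.55, -1.74, 0, 0]]
  ]
}}

```text
t: 20.9
tcp_pos: [0.6251, 0.2031, 0.205]
tool_rot: [-0.0, 1.0, -0.0, -0.001]
force: [-0.1, 0.3, -0.4]
finger_gap: 0.998
gripper_force: 0.0
```

{"name": "drive_tool", "arguments": {
  "motion": [
    [[85, 0, 0, 0.7, 0], [85, 0, 0, 1.7, 0], [85, 0, 0, 2.8, 0], [85, 0, 0, 3.9, 0], [85, 0, 0, 4.8, 0], [85, 0, 0, 5.4, 0], [85, 0, 0, 5.7, 0], [85, 0, 0, 5.7, 0], [78, 0, 0, 5.7, 0], [72, 0, 0, 5.7, 0]]
  ]
}}

```text
t: 21.9
tcp_pos: [0.6273, 0.2033, 0.0365]
tool_rot: [-0.0, 1.0, 0.0, 0.001]
force: [0.8, -0.1, -0.0]
finger_gap: 0.845
gripper_force: 0.0
```

{"name": "drive_tool", "arguments": {
  "motion": [
    [[66, 0, 0, 0, 0], [60, 0, 0, 0, 0], [56, 0, 0, 0, 0], [52, 0, 0, 0, 0], [48, 0, 0, 0, 0], [46, 0, 0, 0, 0], [46, 0, 0, 0, 0], [46, 0, 0, 0, 0]]
  ],
  "squeeze": 50
}}

```text
t: 22.7
tcp_pos: [0.6269, 0.2031, 0.0358]
tool_rot: [-0.0, 1.0, 0.0, 0.001]
force: [-0.8, 0.9, 5.3]
finger_gap: 0.615
gripper_force: 51.3
```

{"name": "drive_tool", "arguments": {
  "motion": [
    [[46, 0, 0, -0.2, 0], [46, 0, 0, -0.6, 0], [46, 0, 0, -1.2, 0], [46, 0, 0, -1.9, 0], [46, 0, 0, -2.7, 0], [46, 0, 0, -3.5, 0], [46, 0, 0, -4.2, 0], [46, 0, 0, -4.8, 0], [46, 0, 0, -5.3, 0], [46, 0, 0, -5.5, 0]]
  ]
}}

```text
t: 23.7
tcp_pos: [0.6269, 0.2029, 0.2018]
tool_rot: [0.0, 1.0, 0.0, 0.001]
force: [0.0, 0.1, -3.8]
finger_gap: 0.61
gripper_force: 53.0
```

{"name": "drive_tool", "arguments": {
  "motion": [
    [[46, 0.2, -0.1, 0, 0], [46, 0.6, -0.3, 0, 0], [46, 1.3, -0.6, 0, 0], [46, 2.1, -1, 0, 0], [46, 3, -1.45, 0, 0], [46, 3.8, -1.85, 0, 0], [46, 4.5, -2.2, 0, 0], [46, 5, -2.43, 0, 0], [46, 5.19, -2.52, 0, 0], [46, 5.19, -2.52, 0, 0]]
  ]
}}

```text
t: 24.7
tcp_pos: [0.4694, 0.1271, 0.1994]
tool_rot: [0.0, 1.0, -0.0, -0.001]
force: [1.3, 0.2, -2.9]
finger_gap: 0.613
gripper_force: 53.1
```

{"name": "drive_tool", "arguments": {
  "motion": [
    [[46, 0, 0, 0.3, 0], [46, 0, 0, 0.9, 0], [46, 0, 0, 1.6, 0], [46, 0, 0, 2.4, 0], [46, 0, 0, 3.1, 0], [46, 0, 0, 3.7, 0], [46, 0, 0, 4, 0], [46, 0, 0, 4.1, 0], [46, 0, 0, 4.1, 0], [46, 0, 0, 4.1, 0]]
  ]
}}

```text
t: 25.7
tcp_pos: [0.4716, 0.1274, 0.0774]
tool_rot: [-0.0, 1.0, 0.0, 0.001]
force: [-0.2, 0.1, -3.5]
finger_gap: 0.609
gripper_force: 53.1
```

```bash
python3 ov.py g1 green .4708 .1274 .4708 .1274 .042; python3 -c "
from station import manip;print(manip.sense()['tcp_pos'])"
```

```text
[0.47151035 0.12741776 0.07769422]
```

View pics/g1.png

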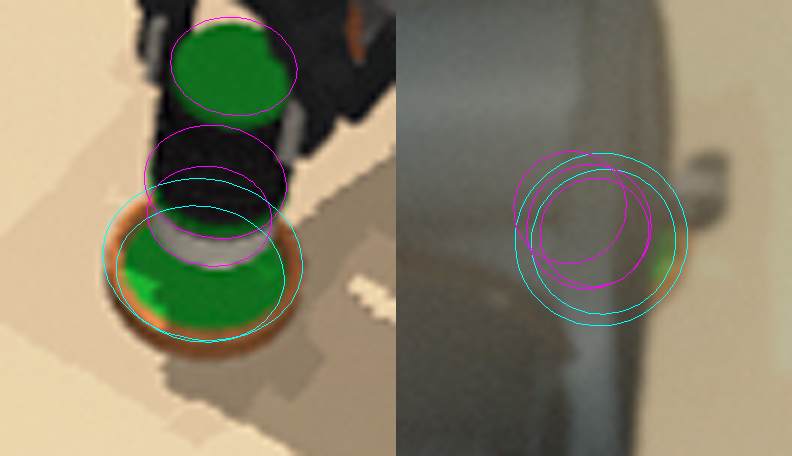

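The overlay fits: cup edges at 102–303 against 103–302 drawn, barrel within 1 px. Lowering.

{"name": "drive_tool", "arguments": {
  "motion": [
    [[46, 0, 0, 0.2, 0], [46, 0, 0, 0.5, 0], [46, 0, 0, 0.75, 0], [46, 0, 0, 0.95, 0], [46, 0, 0, 1.1, 0], [46, 0, 0, 1.2, 0], [46, 0, 0, 1.24, 0], [46, 0, 0, 1.26, 0], [46, 0, 0, 1.27, 0], [46, 0, 0, 1.27, 0]]
  ]
}}

```text
t: 26.8
tcp_pos: [0.4708, 0.1274, 0.0398]
tool_rot: [-0.0, 1.0, -0.0, 0.0]
force: [-1.3, 0.0, 5.1]
finger_gap: 0.61
gripper_force: 54.2
```

{"name": "drive_tool", "arguments": {
  "motion": [
    [[52, 0, 0, 0, 0], [57, 0, 0, 0, 0], [62, 0, 0, 0, 0], [67, 0, 0, 0, 0], [72, 0, 0, 0, 0], [78, 0, 0, 0, 0], [78, 0, 0, 0, 0], [78, 0, 0, 0, 0]]
  ]
}}

```text
t: 27.6
tcp_pos: [0.4707, 0.1273, 0.0388]
tool_rot: [0.0, 1.0, -0.0, -0.0]
force: [-0.1, 0.1, -0.8]
finger_gap: 0.914
gripper_force: 0.0
```

{"name": "drive_tool", "arguments": {
  "motion": [
    [[78, 0, 0, -0.2, 0], [78, 0, 0, -0.7, 0], [78, 0, 0, -1.5, 0], [78, 0, 0, -2.5, 0], [78, 0, 0, -3.6, 0], [78, 0, 0, -4.6, 0], [78, 0, 0, -5.3, 0], [78, 0, 0, -5.5, 0], [85, 0, 0, -5.5, 0], [85, 0, 0, -5.5, 0]]
  ]
}}

```text
t: 28.6
tcp_pos: [0.4698, 0.1273, 0.2029]
tool_rot: [0.0, 1.0, -0.0, -0.001]
force: [-1.0, 0.8, 0.1]
finger_gap: 0.995
gripper_force: 0.0
```

```bash
python3 chk.py green .4708 .1274
```

```text
28.6 [0.4698 0.1273 0.2029]
scene [391.4 211.3] 259 [0.4696 0.1288]
top [275.4 288.7] 26 [0.4484 0.0992]
```

{"name": "drive_tool", "arguments": {
  "motion": [
    [[85, 0, -0.4, 0, 0], [85, -0.1, -1.3, 0, 0], [85, -0.1, -2.4, 0, 0], [85, -0.1, -3.6, 0, 0], [85, -0.2, -4.8, 0, 0], [85, -0.2, -6, 0, 0], [85, -0.2, -7.2, 0, 0], [85, -0.3, -8.4, 0, 0], [85, -0.3, -9.6, 0, 0], [85, -0.3, -10.5, 0, 0]]
  ]
}}

```text
t: 29.7
tcp_pos: [0.479, -0.1906, 0.203]
tool_rot: [0.001, 1.0, -0.0, -0.001]
force: [-0.5, 0.5, 0.9]
finger_gap: 0.997
gripper_force: 0.0
```

{"name": "drive_tool", "arguments": {
  "motion": [
    [[85, 0, -1.1, 0, 0], [85, -0.1, -2.2, 0, 0], [85, -0.1, -3.4, 0, 0], [85, -0.2, -4.6, 0, 0], [85, -0.2, -5.8, 0, 0], [85, -0.3, -6.9, 0, 0], [85, -0.35, -7.8, 0, 0], [85, -0.37, -8.3, 0, 0], [85, -0.37, -8.43, 0, 0], [85, -0.37, -8.43, 0, 0]]
  ]
}}

```text
t: 30.7
tcp_pos: [0.4901, -0.4402, 0.203]
tool_rot: [0.0, 1.0, 0.001, -0.001]
force: [0.1, 0.6, -0.5]
finger_gap: 0.993
gripper_force: 0.0
```

Over blue; descend and grip.

{"name": "drive_tool", "arguments": {
  "motion": [
    [[85, 0, 0, 0.7, 0], [85, 0, 0, 1.7, 0], [85, 0, 0, 2.8, 0], [85, 0, 0, 3.9, 0], [85, 0, 0, 4.8, 0], [85, 0, 0, 5.5, 0], [85, 0, 0, 5.8, 0], [85, 0, 0, 5.8, 0], [78, 0, 0, 5.8, 0], [70, 0, 0, 5.8, 0]]
  ]
}}

```text
t: 31.7
tcp_pos: [0.4917, -0.4412, 0.0315]
tool_rot: [-0.0, 1.0, -0.001, 0.001]
force: [-0.2, -0.2, -0.4]
finger_gap: 0.82
gripper_force: 0.0
```

{"name": "drive_tool", "arguments": {
  "motion": [
    [[62, 0, 0, 0, 0], [56, 0, 0, 0, 0], [51, 0, 0, 0, 0], [47, 0, 0, 0, 0], [43, 0, 0, 0, 0], [40, 0, 0, 0, 0], [40, 0, 0, 0, 0], [40, 0, 0, 0, 0]]
  ],
  "squeeze": 50
}}

```text
t: 32.5
tcp_pos: [0.4911, -0.441, 0.0307]
tool_rot: [0.0, 1.0, -0.0, 0.0]
force: [-1.7, 0.8, 5.9]
finger_gap: 0.543
gripper_force: 51.4
```

{"name": "drive_tool", "arguments": {
  "motion": [
    [[40, 0, 0, -0.2, 0], [40, 0, 0, -0.6, 0], [40, 0, 0, -1.3, 0], [40, 0, 0, -2.1, 0], [40, 0, 0, -3, 0], [40, 0, 0, -3.8, 0], [40, 0, 0, -4.6, 0], [40, 0, 0, -5.2, 0], [40, 0, 0, -5.6, 0], [40, 0, 0, -5.8, 0]]
  ]
}}

```text
t: 33.5
tcp_pos: [0.491, -0.4407, 0.2051]
tool_rot: [-0.0, 1.0, -0.001, 0.0]
force: [0.4, -0.1, -2.3]
finger_gap: 0.538
gripper_force: 51.7
```

{"name": "drive_tool", "arguments": {
  "motion": [
    [[40, -0.1, 0.2, 0, 0], [40, -0.3, 0.7, 0, 0], [40, -0.6, 1.5, 0, 0], [40, -1, 2.4, 0, 0], [40, -1.4, 3.4, 0, 0], [40, -1.8, 4.4, 0, 0], [40, -2.2, 5.4, 0, 0], [40, -2.6, 6.4, 0, 0], [40, -3, 7.4, 0, 0], [40, -3.4, 8.3, 0, 0]]
  ]
}}

```text
t: 34.5
tcp_pos: [0.5922, -0.1878, 0.2023]
tool_rot: [-0.001, 1.0, 0.001, -0.002]
force: [0.2, -0.8, -2.1]
finger_gap: 0.537
gripper_force: 51.8
```

{"name": "drive_tool", "arguments": {
  "motion": [
    [[40, -0.4, 0.9, 0, 0], [40, -0.8, 1.9, 0, 0], [40, -1.2, 2.9, 0, 0], [40, -1.6, 3.9, 0, 0], [40, -2, 4.9, 0, 0], [40, -2.35, 5.7, 0, 0], [40, -2.6, 6.25, 0, 0], [40, -2.69, 6.48, 0, 0], [40, -2.69, 6.48, 0, 0], [40, -2.69, 6.48, 0, 0]]
  ]
}}

```text
t: 35.5
tcp_pos: [0.6729, 0.0021, 0.2034]
tool_rot: [0.0, 1.0, -0.0, -0.001]
force: [-0.9, 0.2, -2.3]
finger_gap: 0.536
gripper_force: 51.8
```

{"name": "drive_tool", "arguments": {
  "motion": [
    [[40, 0, 0, 0.4, 0], [40, 0, 0, 1, 0], [40, 0, 0, 1.8, 0], [40, 0, 0, 2.6, 0], [40, 0, 0, 3.4, 0], [40, 0, 0, 4, 0], [40, 0, 0, 4.3, 0], [40, 0, 0, 4.4, 0], [40, 0, 0, 4.4, 0], [40, 0, 0, 4.4, 0]]
  ]
}}

```text
t: 36.5
tcp_pos: [0.6744, 0.0025, 0.0729]
tool_rot: [0.0, 1.0, -0.0, 0.001]
force: [0.3, 0.4, -2.7]
finger_gap: 0.539
gripper_force: 51.8
```

```bash
python3 ov.py b1 blue .6736 .0029 .6736 .0029 .042; python3 -c "
from station import manip;print(manip.sense()['tcp_pos'])"
```

```text
[0.67441901 0.002642   0.07308595]
```

View pics/b1.png

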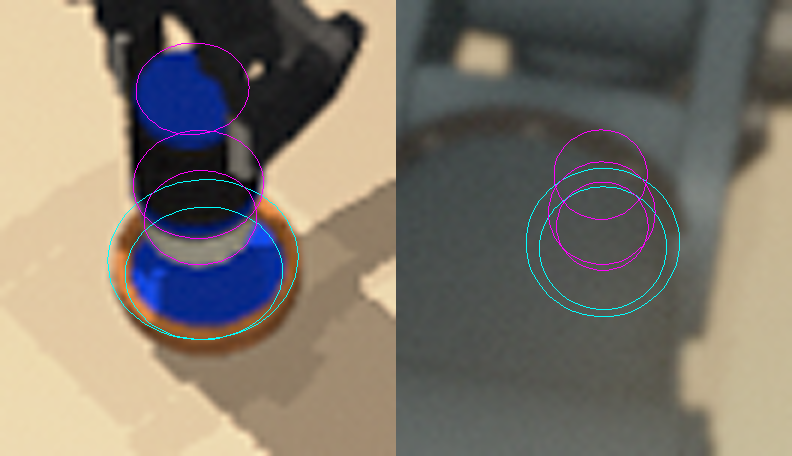

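Barrel (147–258) and cup (108–300) match the overlay within 1 px. Lower and release.

{"name": "drive_tool", "arguments": {
  "motion": [
    [[40, 0, 0, 0.2, 0], [40, 0, 0, 0.5, 0], [40, 0, 0, 0.75, 0], [40, 0, 0, 0.97, 0], [40, 0, 0, 1.12, 0], [40, 0, 0, 1.22, 0], [40, 0, 0, 1.26, 0], [40, 0, 0, 1.28, 0], [40, 0, 0, 1.29, 0], [40, 0, 0, 1.29, 0]]
  ]
}}

```text
t: 37.6
tcp_pos: [0.6736, 0.0029, 0.0348]
tool_rot: [-0.0, 1.0, -0.0, 0.0]
force: [-3.1, -0.1, 5.2]
finger_gap: 0.541
gripper_force: 52.6
```

{"name": "drive_tool", "arguments": {
  "motion": [
    [[46, 0, 0, 0, 0], [51, 0, 0, 0, 0], [56, 0, 0, 0, 0], [61, 0, 0, 0, 0], [66, 0, 0, 0, 0], [72, 0, 0, 0, 0], [72, 0, 0, 0, 0], [72, 0, 0, 0, 0]]
  ]
}}

```text
t: 38.4
tcp_pos: [0.6735, 0.0028, 0.033]
tool_rot: [0.0, 1.0, 0.0, -0.0]
force: [0.3, -0.4, 0.0]
finger_gap: 0.844
gripper_force: 0.0
```

{"name": "drive_tool", "arguments": {
  "motion": [
    [[72, 0, 0, -0.2, 0], [72, 0, 0, -0.7, 0], [72, 0, 0, -1.5, 0], [72, 0, 0, -2.5, 0], [72, 0, 0, -3.6, 0], [72, 0, 0, -4.7, 0], [72, 0, 0, -5.6, 0], [72, 0, 0, -6.2, 0], [72, 0, 0, -6.5, 0], [72, 0, 0, -6.5, 0]]
  ]
}}

```text
t: 39.4
tcp_pos: [0.6744, 0.0027, 0.2306]
tool_rot: [-0.0, 1.0, -0.0, 0.002]
force: [0.7, -0.8, -0.8]
finger_gap: 0.845
gripper_force: 0.0
```

{"name": "drive_tool", "arguments": {
  "motion": [
    [[72, 0.3, 1, 0, 0], [72, 0.7, 2.2, 0, 0], [72, 1.1, 3.5, 0, 0], [72, 1.5, 4.8, 0, 0], [72, 1.9, 6.1, 0, 0], [72, 2.3, 7.4, 0, 0], [72, 2.6, 8.6, 0, 0], [72, 2.8, 9.6, 0, 0], [72, 3, 10, 0, 0], [72, 3, 10, 0, 0]]
  ]
}}

```text
t: 40.4
tcp_pos: [0.5818, 0.304, 0.2269]
tool_rot: [-0.001, 1.0, -0.0, -0.001]
force: [0.1, -0.6, 0.3]
finger_gap: 0.846
gripper_force: 0.0
```

```bash
python3 chk.py blue .6736 .0029;python3 chk.py red .4707 -.106;python3 chk.py yellow .4 .2558;python3 chk.py green .4708 .1274; python3 -c "
from h import *
cv2.imwrite('pics/end.png',manip.snapshot('scene')[:,:,::-1])"
```

```text
40.4 [0.5818 0.304  0.2269]
scene [290.3 244.1] 231 [0.6747 0.0039]
scene [301.2 263.8] 50 [0.6994 0.0548]
scene [285.  264.6] 50 [0.7223 0.029 ]
top [313.3 203.6] 148 [0.6749 0.0014]
40.5 [0.5833 0.3018 0.2274]
scene [311.4 171.8] 91 [ 0.4693 -0.1024]
scene [309.7 185.5] 54 [ 0.5056 -0.0784]
top [354.9 280.7] 78 [ 0.4702 -0.1056]
40.6 [0.584  0.3011 0.2278]
scene [452.5 227.4] 86 [0.4081 0.2551]
scene [450.  243.3] 129 [0.449  0.2732]
top [219.9 310. ] 360 [0.3974 0.2422]
40.7 [0.5841 0.3013 0.228 ]
scene [391.5 211.3] 263 [0.4696 0.129 ]
top [264.9 280.1] 187 [0.4707 0.1262]
```

View pics/end.png

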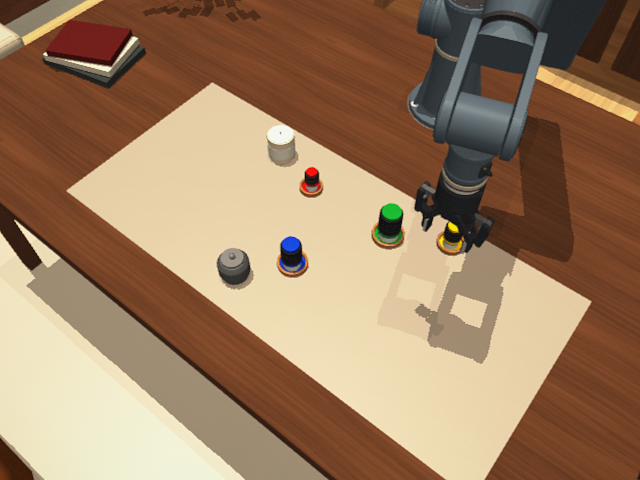

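The final view shows all four eyepieces upright in their cups: red (312,180), green (390,225), blue (291,252) and yellow (452,235, partly behind the gripper). The candle (281,145) and pot (234,266) have not moved. Everything measures within 2 mm of its cup, and the arm is clear.

```bash
python3 -c "
from station import manip;print(manip.sign_off())"
```

```text
the job is handed in; nothing more can be done
None
```

All four eyepieces stand upright in the cups of their colours, the candle and stone pot stand where they were, and the job was handed in at about 41 s; the hand-in returned no verdict.

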